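# Push the bolt crate up the workshop ramp until it drops behind the lip

## Robot

A 6-joint arm with a two-finger parallel gripper is mounted at the origin on the work surface. World frame = base frame: x ahead of the robot, y to its left, z up, the work surface at z = 0. Lengths are in m, angles in rad, forces in N, time in s.
With the tool pointing down it reaches from about 0.325 to 0.925 m from the base axis. Payload 3.1 kg.
Tool frame: the origin (TCP) lies midway between the tips of the shut fingers; the grasp point (between the pads) lies behind it (arm.grasp_offset is the z of the grasp point in the tool frame, in m); z points along the fingers, x is the direction in which the jaws open and shut, and the axes are right-handed (so a half turn about z gives the same grasp; the last joint's range is limited). The gripper opens to 85 mm and grips with 20 to 120 N. Pads are 22 mm wide; open, the fingers measure 114 mm over their backs; the gripper's body (76 mm by 85 mm) begins 54 mm behind the grasp point. The pads swing forward as they close: fully open they stand 13 mm farther back than shut.
Start: joints at [1.13, 0.217, 1.613, -0, 1.311, -0.112], TCP at [0.202, 0.592, 0.231] pointing down, gripper open.
Joint ranges: [-2.75, 2.75], [-0.78, 2.1], [0.31, 2.55], [-1.13, 4.27], [0.13, 2.63], [-2.58, 2.58]. Speed limits (rad/s): [2.79, 2.79, 3.14, 3.14, 3.14, 3.14].

## Interface

Orientations are given as a unit quaternion [x, y, z, w].
In Python, from plant import arm gives the robot as it stands.
- The arm moves only by the shell command python3 -m pendant 'ROWS'. ROWS is JSON, a list that holds one entry, the list of rows, each a list of 5 numbers: the shift along the tool's x, y, z in mm, then the turn about the tool's z in degrees, then the finger opening in mm, from 0 to 85.4. In form: [[[dx, dy, dz, turn, claw], ...]]. A call has 1 to 12 rows; each row shifts and turns the commanded pose from where the row before left it, along the tool's axes as they then stand; what a row does not reach is not made up. A row lasts 1/12 s, in which the tool goes at most 41.7 mm and 7.16 degrees, less where a joint would pass 70% of its speed; a pose out of reach is approached as far as the arm can. A call is refused whole if a number of a shift passes 41.7 or a number of a turn 7.16, either way. A call with a gripper value outside its range is refused whole. The fingers move at their own pace and stop on an object; the grip force is fixed at half the most. Time passes only in rows, so rows that do not move let the fingers close. It gives the time, the measured TCP pose, the force and the opening at its end, in the units of the state.
- arm.get_state(): the state, without advancing time (a new reading comes with each control period).
- arm.grab_frame(name): name is "side" or "top" or "wrist"; returns a dict with "image" (420x560x3 uint8, blue, green, red), "range_z" (420x560 float32, m along the optical axis (not along the pixel's ray), 0 where there is no reading), "camera_matrix" (3x3 intrinsics, pixels), "D" ([k1, k2, p1, p2, k3] as OpenCV has them; the pictures are not rectified), "rvec" (rotation vector, rad) and "tvec" (3), from world to camera coordinates, as OpenCV has them. Camera axes: x right, y down, z forward; pixel columns grow to the right and rows downward; lengths in m; the calibration is good to about 2 mm. A picture is of the moment at which its call begins.
- arm.hand_in(): hands the job in, once; it reports no verdict.
Trained networks look in a picture, given as the dict that the camera call returned (one of the last four; its "shot" number tells which), for a name from the list of things; names that differ only in an ending like _2 or _b are one class to them, and where a whole thing is asked for, a point or a joint stands for the part that bears it (a point fixed in the world has none). Each returns a list of dicts, best first, with "score" (0 to 1); they miss things now and then, are a little off and sometimes report something else, mostly with a low value. They report only what shows in the picture. A call takes as long as a camera call.
- arm.trace(picture, target): "mask" (420x560 bool, what is visible of it) and "box" ([left, top, right, bottom] in pixels, round what is visible of it).
- arm.tip_of(picture, target): "position" ([column, row] in pixels: a listed point, or the origin of a listed thing).
The state is a dict: "t": time; "qpos": joint angles; "joint_velocities": joint speeds; "effort": joint torques, N m; "eef_pos": TCP position; "orientation": TCP orientation; "contact_force": force on the tool from outside, world axes, zero at the start; "wrist_torque": the same for the moment, N m; "width": finger opening in m.
Only numpy, scipy, OpenCV 4.12 (cv2) and the standard library are available. Lean on these libraries where they do the work, as an engineer would, in place of code of your own. Each camera call takes 0.05 s, during which the arm holds its last target.

## Task

Push the blue crate of bolts up its lane of the plywood ramp, without lifting it off, until its rear edge drops behind the yellow lip and it sits flat on the deck at the top. Leave the orange crate where it stands.

Things in the scene. Friction and masses are not known exactly. Their poses are not given: they have to be found in the camera images.
- blue_crate: Loose blue open-topped plastic crate of steel bolts, 100 x 100 mm, 48 mm high, 0.35 to 0.7 kg (pushing it uphill takes up to about 10 N), standing on the table just before the foot of either lane. Origin: centre of its underside; z up, x along the ramp's uphill direction within about 4 degrees.
- orange_crate: Loose orange crate holding wooden dowels, same size and frame as the blue one, standing before the foot of the other lane. It is not to be moved.
- ramp: Fixed two-lane plywood ramp, 358 x 268 mm. x points uphill, z up; origin at table height under the slope's upper end, midway between the lanes. Lane centres at y = +64 and -64 mm, each lane 116 mm wide between guide rails 12 mm thick standing 22 mm above table and slope (on the table from x = -220 mm). The slope rises from the table at x = -130 mm to 36 mm high at x = 0 (15.5 degrees).
- lip (a point): Middle of the top of the yellow lip across both lanes: 8 mm wide along x, top 36 mm above the table; same axes as the ramp. Beyond it the surface drops 12 mm to a level deck 118 mm long, closed by an end stop 56 mm high; rails there 58 mm high. A crate seated behind the lip has its centre 54 to 72 mm beyond this point. Crossing the lip it tips nose-down, then its rear edge drops.

How it is judged:
By the outcome, as a careful person would: the job done as asked, in the order asked, and still so for the second after the job is handed in, with the robot touching nothing.
It also fails if it takes over 42 s, if anything falls off the work surface, if the arm or the gripper's body presses on something with over 40 N, if the wrist force passes 120 N, or if a joint passes its speed limit or range.

## Working session

There is one attempt and no reset: what is moved stays moved. The work goes in short steps, Python scripts to look and compute and a shell command to move; the robot and the scene stay as the last step left them, time stands still between calls to the robot, and variables do not carry over. Pictures are saved under pics/ and viewed, and the job is handed in when it is done.

```bash
mkdir -p pics; ls
python3 - <<'E'
from plant import arm
import cv2,json
s=arm.get_state();print(s['t'],s['eef_pos'],s['orientation'],s['contact_force'],s['width'],arm.grasp_offset)
for n in ('top','side'):
    p=arm.grab_frame(n);cv2.imwrite(f'pics/{n}0.png',p['image'])
    for t in ('blue_crate','orange_crate','ramp','lip'):
        try:
            r=arm.tip_of(p,t);print(n,t,r[:2])
            if t!='lip':
                m=arm.trace(p,t);print([(x['box'],x['score']) for x in m[:2]])
        except Exception as e: print(n,t,e)
    import numpy as np;np.save(f'{n}0.npy',p,allow_pickle=True)
E
```

```text
pics
0.0 [0.20142265 0.59079575 0.22995746] [ 8.13281525e-01  5.81869185e-01 -1.03957801e-03  5.76843962e-04] [ 0.18318508 -0.20361473  0.08262947] 0.08549341514787842 -0.0187
top blue_crate [{'position': [349.5, 199.1], 'score': 0.75}]
[([316.5, 155.0, 386.7, 233.5], 0.88)]
top orange_crate [{'position': [345.0, 275.3], 'score': 0.9}]
[([314.7, 240.9, 383.1, 310.7], 0.68)]
top ramp [{'position': [218.8, 221.2], 'score': 0.84}]
[([116.5, 127.8, 358.1, 318.6], 0.65), ([315.5, 243.7, 387.7, 311.4], 0.32)]
top lip [{'position': [213.2, 216.2], 'score': 0.7}]
side blue_crate [{'position': [335.5, 265.5], 'score': 0.81}]
[([288.6, 215.0, 390.7, 291.9], 0.72)]
side orange_crate [{'position': [268.8, 299.4], 'score': 0.93}]
[([213.9, 239.5, 324.4, 332.0], 0.85), ([289.5, 212.8, 389.7, 292.4], 0.59)]
side ramp [{'position': [233.3, 214.9], 'score': 0.87}]
[([135.9, 151.9, 336.5, 316.2], 0.83)]
side lip [{'position': [231.6, 199.9], 'score': 0.73}]
```

View pics/top0.png

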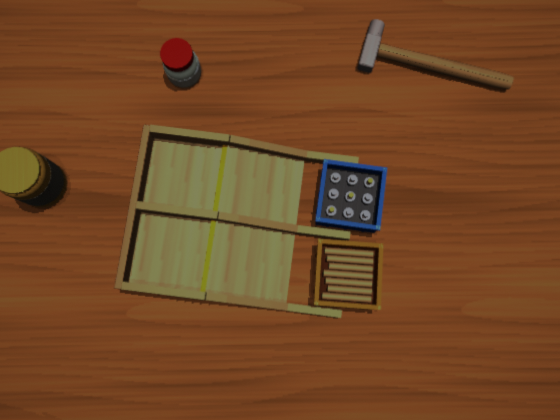

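View pics/side0.png

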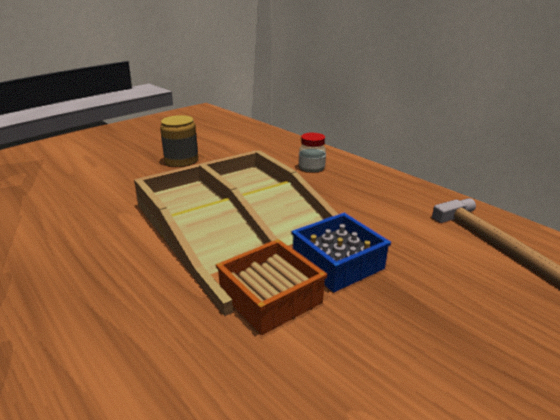

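```bash
cat > h.py <<'E'
import numpy as np,cv2
def cloud(p):
    K=p['camera_matrix'];d=p['range_z'];H,W=d.shape
    v,u=np.mgrid[0:H,0:W]
    n=cv2.undistortPoints(np.stack([u,v],-1).reshape(-1,1,2).astype(np.float64),np.array(K),np.array(p['D'])).reshape(H,W,2)
    c=np.dstack([n[...,0]*d,n[...,1]*d,d])
    R=cv2.Rodrigues(np.array(p['rvec'],float))[0]
    w=(c-np.array(p['tvec']).reshape(3))@R
    w[d<=0]=np.nan
    return w
def atz(p,uv,z):
    n=cv2.undistortPoints(np.array(uv,float).reshape(1,1,2),np.array(p['camera_matrix']),np.array(p['D'])).reshape(2)
    R=cv2.Rodrigues(np.array(p['rvec'],float))[0]
    o=-R.T@np.array(p['tvec']).reshape(3);r=R.T@np.array([n[0],n[1],1])
    return o+r*(z-o[2])/r[2]
E
python3 - <<'E'
from h import *
for n,P in (('top',dict(b=(349.5,199.1),o=(345,275.3),r=(218.8,221.2))),('side',dict(b=(335.5,265.5),o=(268.8,299.4),r=(233.3,214.9)))):
    p=np.load(n+'0.npy',allow_pickle=True).item()
    for k in P: print(n,k,atz(p,P[k],0).round(4))
    print('lip',atz(p,{'top':(213.2,216.2),'side':(231.6,199.9)}[n],.036).round(4))
    w=cloud(p);im=p['image'].astype(int)
    b,g,r=im[...,0],im[...,1],im[...,2]
    for nm,m in (('blue',(b>r+50)&(b>g+25)),('orange',(r>b+90)&(g<r*0.72)),('yellow',(r>b+90)&(g>r*.75))):
        q=w[m];q=q[np.isfinite(q).all(1)&(q[:,2]>.005)];print(nm,len(q))
        if len(q)<20: continue
        z=np.percentile(q[:,2],97);t=q[q[:,2]>(z-.006)]
        print(' ztop',z.round(4),'med',np.median(t,0).round(4),cv2.minAreaRect((t[:,:2]*1000).astype(np.float32)))
E
```

```text
top b [ 0.6031 -0.1357  0.    ]
top o [ 0.4742 -0.1244  0.    ]
top r [0.5671 0.0862 0.    ]
lip [0.5695 0.0909 0.036 ]
blue 1038
 ztop 0.0503 med [ 0.5993 -0.1319  0.0474] ((602.2543334960938, -132.69082641601562), (103.63053894042969, 103.873046875), 81.43441009521484)
orange 1451
 ztop 0.0763 med [0.8338 0.1493 0.0741] ((833.8560791015625, 149.48507690429688), (50.023319244384766, 50.74415969848633), 75.8091812133789)
yellow 517
 ztop 0.0384 med [0.555  0.0912 0.0354] ((554.077392578125, -41.901702880859375), (278.4581604003906, 238.06475830078125), 83.69440460205078)
side b [ 0.5931 -0.1333  0.    ]
side o [ 0.4684 -0.1244  0.    ]
side r [0.5704 0.0926 0.    ]
lip [0.5634 0.0853 0.036 ]
blue 1275
 ztop 0.0497 med [ 0.5919 -0.1452  0.0482] ((599.7816162109375, -131.55413818359375), (106.43355560302734, 105.79301452636719), 81.16612243652344)
orange 1392
 ztop 0.076 med [0.8292 0.1493 0.0757] ((714.91845703125, 253.5772705078125), (49.69255065917969, 362.1505432128906), 47.475135803222656)
yellow 1122
 ztop 0.1009 med [0.6299 0.3813 0.1003] ((630.1304321289062, 381.40997314453125), (66.96647644042969, 67.738037109375), 42.90027618408203)
```

Run:
```python
from h import *
for n in ('top','side'):
    p=np.load(n+'0.npy',allow_pickle=True).item()
    w=cloud(p);im=p['image'].astype(int);b,g,r=im[...,0],im[...,1],im[...,2]
    m=(r>b*2.2+20)&(g>r*.82)&(np.abs(w[...,2]-.036)<.008)
    q=w[m];q=q[(abs(q[:,0]-.57)<.16)&(abs(q[:,1]-.09)<.05)]
    v=cv2.fitLine((q[:,:2]*1000).astype(np.float32),cv2.DIST_HUBER,0,.01,.01).ravel()
    mid=np.array([q[:,0].min()+q[:,0].max()])/2
    print(n,len(q),v,q[:,0].min(),q[:,0].max(),'dir deg of uphill', np.degrees(np.arctan2(v[0]*np.sign(v[0]),-v[1]*np.sign(v[0]))))
    # high rails / end stop
    m=(w[...,2]>.05)&(w[...,2]<.064)&(w[...,1]>.06)&(w[...,1]<.27)&(abs(w[...,0]-.57)<.25)
    q=w[m];print('deck walls',len(q),cv2.minAreaRect((q[:,:2]*1000).astype(np.float32)))
    # residual registration of full ramp: raised over table
    m=(w[...,2]>.012)&(w[...,1]>-.19)&(w[...,1]<.3)&(abs(w[...,0]-.57)<.25)&~((b>r+20))
    q=w[m];
```

```text
top 623 [ 9.9053103e-01 -1.3728899e-01  5.6451703e+02  9.0773483e+01] 0.449271562966551 0.6865302302939397 dir deg of uphill 82.109
deck walls 3621 ((628.8751220703125, 126.99751281738281), (180.7715606689453, 377.3382873535156), 82.42487335205078)
side 180 [ 9.9048990e-01 -1.3758542e-01  5.6567157e+02  9.3131546e+01] 0.4565420534325403 0.6864998176161488 dir deg of uphill 82.09185
deck walls 1785 ((628.8818359375, 132.2982177734375), (171.16355895996094, 378.89056396484375), 82.11994171142578)
```

The top view shows the blue crate at about (350,196), lined up with the upper lane. The orange crate is at (348,275), and the lip runs from about (223,147) to (206,292). Uphill is at 82.1° in the world frame. I'll turn the jaws across the lane and move behind the blue crate.

```bash
python3 -m pendant '[[[0,0,0,7.16,50],[0,0,0,7.16,50],[0,0,0,7.16,50],[0,0,0,7.16,50],[0,0,0,7.16,50],[0,0,0,7.16,50],[0,0,0,7.16,50],[0,0,0,7.16,50],[0,0,0,7.16,50],[0,0,0,7.16,50],[0,0,0,7.16,50],[0,0,0,0.2,50]]]'
python3 -m pendant '[[[22,34,0,0,50],[22,34,0,0,50],[22,34,0,0,50],[22,34,0,0,50],[22,34,0,0,50],[22,34,0,0,50],[22,34,0,0,50],[22,34,0,0,50],[22,34,0,0,50],[22,34,0,0,50],[22,34,0,0,50],[22,34,0,0,50]]]'
python3 -m pendant '[[[22,34,0,0,50],[22,34,0,0,50],[22,34,0,0,50],[22,34,0,0,50],[22,34,0,0,50],[22,34,0,0,50],[22,34,0,0,50],[22,34,0,0,50],[22,34,0,0,50],[22,34,0,0,50],[0,0,0,0,50],[0,0,0,0,50]]]'
cat >> h.py <<'E'
LIP=np.array([.567,.0915]);TH=np.radians(82.1);U=np.array([np.cos(TH),np.sin(TH)]);V=np.array([-U[1],U[0]])
def lane(p): d=np.array(p)[:2]-LIP;return (d@U*1000).round(1),(d@V*1000).round(1)
def st(arm):
    from scipy.spatial.transform import Rotation as R
    s=arm.get_state();x=R.from_quat(s['orientation']).as_matrix()[:,0]
    print('t',round(s['t'],2),'along,lat',lane(s['eef_pos']),'z',round(s['eef_pos'][2]*1000,1),'yaw',np.degrees(np.arctan2(x[1],x[0])).round(2),'F',s['contact_force'].round(2),'w',round(s['width']*1000,1))
E
python3 -c "
from h import *
from plant import arm
st(arm)
for n in ('top','wrist'):
    p=arm.grab_frame(n);cv2.imwrite(f'pics/{n}1.png',p['image']);w=cloud(p);im=p['image'].astype(int);b,g,r=im[...,0],im[...,1],im[...,2]
    q=w[(b>r+50)&(b>g+25)];q=q[np.isfinite(q).all(1)&(abs(q[:,2]-.047)<.008)]
    if len(q)>50:
        R=cv2.minAreaRect((q[:,:2]*1000).astype(np.float32));print(n,len(q),R,lane(np.array(R[0])/1000))
"
```

```text
t: 1.8
eef_pos: [0.2018, 0.5916, 0.2313]
orientation: [0.998, -0.069, -0.0, -0.0]
contact_force: [0.8, 0.3, 0.2]
width: 0.0496
t: 2.8
eef_pos: [0.4085, 0.1497, 0.2318]
orientation: [0.998, -0.066, 0.001, -0.0]
contact_force: [1.0, -0.6, 0.2]
width: 0.05
t: 3.8
eef_pos: [0.5801, -0.2172, 0.2307]
orientation: [0.998, -0.068, -0.0, -0.0]
contact_force: [-0.3, 0.9, -1.0]
width: 0.0503
t 3.8 along,lat (np.float64(-304.0), np.float64(-55.4)) z 230.7 yaw -7.83 F [-0.33  0.95 -0.96] w 50.3
top 906 ((602.7208251953125, -132.6387481689453), (103.59142303466797, 103.8626708984375), 81.18701934814453) (np.float64(-217.1), np.float64(-66.2))
wrist 2407 ((602.6326293945312, -131.6890411376953), (103.86176300048828, 104.21436309814453), 81.1974868774414) (np.float64(-216.2), np.float64(-66.0))
```

```bash
python3 -m pendant '[[[10,18,30,0,50],[0,0,38,0,50],[0,0,38,0,50],[0,0,38,0,50],[0,0,38,0,50],[0,0,30,0,50],[0,0,0,0,50],[0,0,0,0,50]]]'
python3 -c "
from h import *
from plant import arm
st(arm)
p=arm.grab_frame('side');cv2.imwrite('pics/side2.png',p['image'])
p=arm.grab_frame('wrist');cv2.imwrite('pics/wrist2.png',p['image'])"
```

```text
t: 4.57
eef_pos: [0.5852, -0.2318, 0.0177]
orientation: [0.998, -0.067, -0.002, -0.001]
contact_force: [-0.3, 0.7, -0.2]
width: 0.0496
t 4.57 along,lat (np.float64(-317.7), np.float64(-62.5)) z 17.7 yaw -7.66 F [-0.32  0.67 -0.17] w 49.6
```

View pics/side2.png

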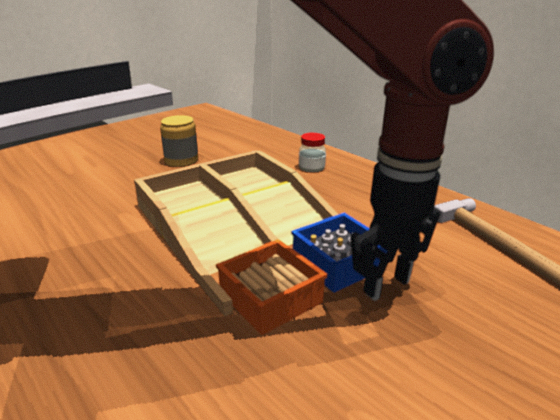

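View pics/wrist2.png

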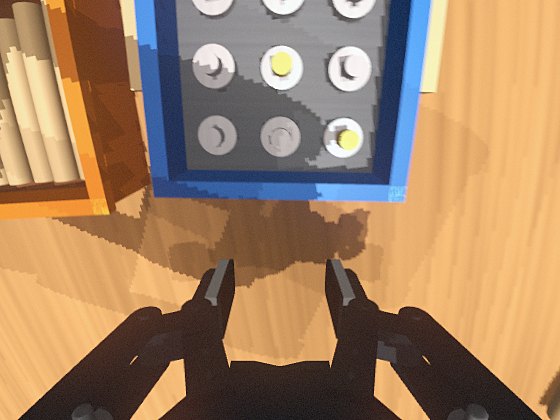

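```bash
python3 -m pendant '[[[2,-12,0,0,50],[0,-12,0,0,50],[0,-8,0,0,50],[0,-5,0,0,50],[0,-5,0,0,50],[0,-5,0,0,50],[0,-7,0,0,50],[0,-7,0,0,50],[0,-7,0,0,50],[0,-7,0,0,50],[0,-7,0,0,50],[0,-7,0,0,50]]]'
python3 -c "
from h import *
from plant import arm
st(arm)
p=arm.grab_frame('wrist');cv2.imwrite('pics/wrist3.png',p['image'])"
```

```text
t: 5.67
eef_pos: [0.602, -0.1485, 0.0202]
orientation: [0.998, -0.068, 0.001, 0.002]
contact_force: [-1.0, -7.3, 2.3]
width: 0.0501
t 5.67 along,lat (np.float64(-232.9), np.float64(-67.7)) z 20.2 yaw -7.77 F [-1.   -7.31  2.31] w 50.1
```

View pics/wrist3.png

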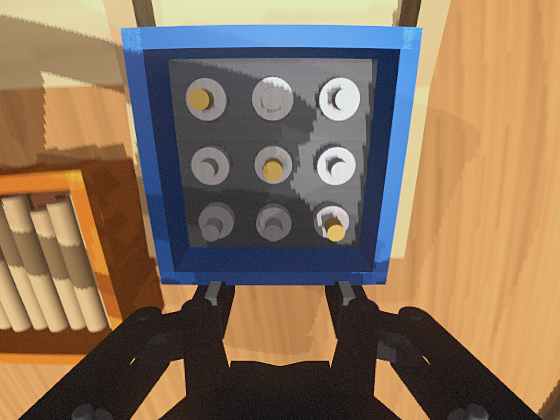

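```bash
python3 -m pendant '[[[-1,-7,0,0,50],[-1,-7,0,0,50],[0,-7,0,0,50],[0,-7,0,0,50],[0,-7,0,0,50],[0,-7,0,0,50],[0,-7,0,0,50],[0,-7,0,0,50],[0,-7,0,0,50],[0,-7,-1,0,50],[0,-7,-1,0,50],[0,-7,-1,0,50]]]'
python3 -c "
from h import *
from plant import arm
st(arm)
p=arm.grab_frame('side');cv2.imwrite('pics/side4.png',p['image'])
p=arm.grab_frame('wrist');cv2.imwrite('pics/wrist4.png',p['image'])"
```

```text
t: 6.72
eef_pos: [0.6101, -0.0625, 0.0218]
orientation: [0.998, -0.068, -0.001, 0.0]
contact_force: [-1.0, -5.9, 0.7]
width: 0.0502
t 6.72 along,lat (np.float64(-146.6), np.float64(-63.8)) z 21.8 yaw -7.8 F [-0.95 -5.86  0.7 ] w 50.2
```

View pics/wrist4.png

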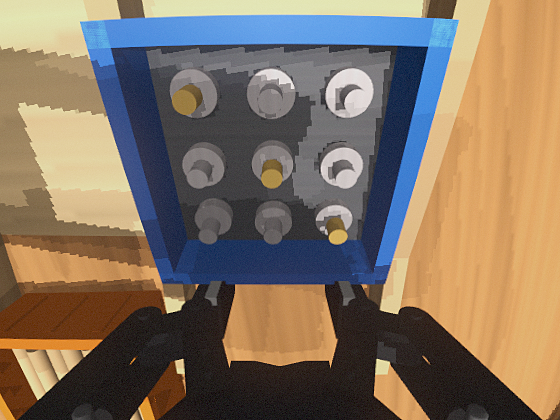

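View pics/side4.png

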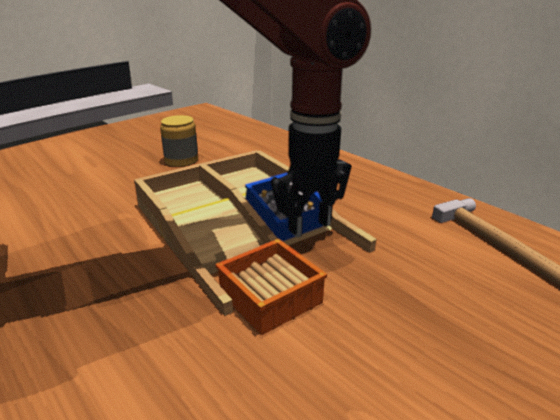

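```bash
python3 -m pendant '[[[0,-7,-1,0,50],[0,-7,-1,0,50],[0,-7,-1,0,50],[0,-7,-1,0,50],[0,-7,-1.5,0,50],[0,-7,-1.5,0,50],[0,-7,-1.5,0,50],[0,-7,-1.5,0,50],[0,-7,-1,0,50],[0,-5,-1,0,50],[0,-5,-1,0,50],[0,-5,-1,0,50]]]'
python3 -c "
from h import *
from plant import arm
st(arm)
p=arm.grab_frame('side');cv2.imwrite('pics/side5.png',p['image'])
p=arm.grab_frame('wrist');cv2.imwrite('pics/wrist5.png',p['image'])"
```

```text
t: 7.82
eef_pos: [0.6247, 0.0068, 0.0412]
orientation: [0.998, -0.066, 0.003, 0.006]
contact_force: [-4.2, -23.7, 14.9]
width: 0.0502
t 7.82 along,lat (np.float64(-75.9), np.float64(-68.8)) z 41.2 yaw -7.61 F [ -4.23 -23.72  14.95] w 50.2
```

View pics/wrist5.png

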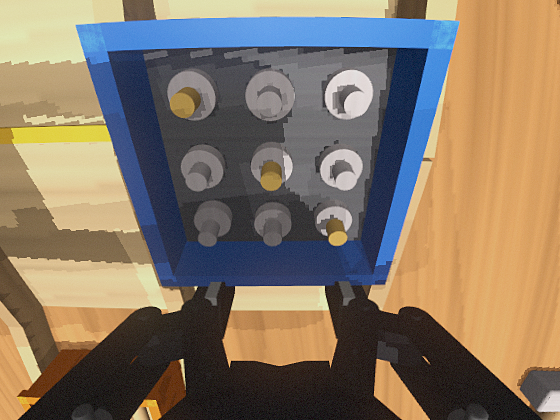

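View pics/side5.png

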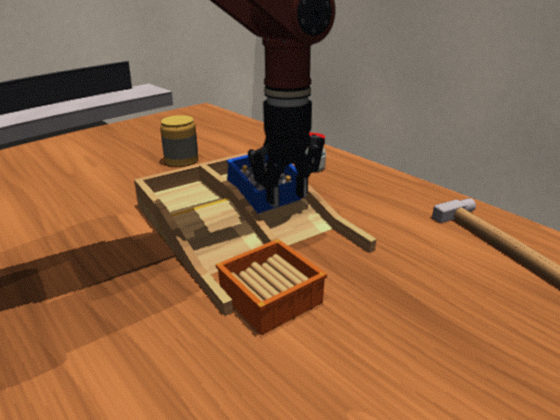

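```bash
python3 -m pendant '[[[-1,0,-3,0,50],[-1,0,-3,0,50],[-1,0,-1,0,50],[0,0,0,0,50]]]'
python3 -c "
from h import *
from plant import arm
st(arm)"
```

```text
t: 8.25
eef_pos: [0.6192, 0.0152, 0.0445]
orientation: [0.998, -0.069, 0.001, -0.001]
contact_force: [0.2, -0.3, -1.0]
width: 0.0503
t 8.25 along,lat (np.float64(-68.4), np.float64(-62.2)) z 44.5 yaw -7.87 F [ 0.2  -0.3  -0.97] w 50.3
```

```bash
python3 -c "
from h import *
from plant import arm
p=arm.grab_frame('side');cv2.imwrite('pics/side6.png',p['image'][100:300,100:380].repeat(2,0).repeat(2,1))
p=arm.grab_frame('wrist');cv2.imwrite('pics/wrist6.png',p['image'])
w=cloud(p);im=p['image'].astype(int);b,g,r=im[...,0],im[...,1],im[...,2]
q=w[(b>r+50)&(b>g+25)];q=q[np.isfinite(q).all(1)]
a=(q[:,:2]-LIP)@U*1000;z=q[:,2]*1000
for lo in range(int(a.min()),int(a.max()),10):
  s=(a>=lo)&(a<lo+10)
  if s.sum()>5: print(lo,z[s].max().round(1),np.median(z[s]).round(1))
"
```

```text
-58 82.6 80.2
-48 83.1 81.3
-38 83.8 81.8
-28 84.4 82.3
-18 84.8 82.9
-8 85.5 83.4
2 86.1 83.9
12 86.9 84.3
22 87.2 84.8
32 89.2 85.4
42 89.0 86.0
```

View pics/wrist6.png

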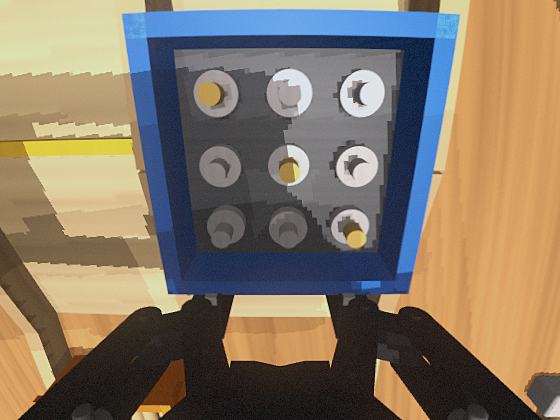

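View pics/side6.png

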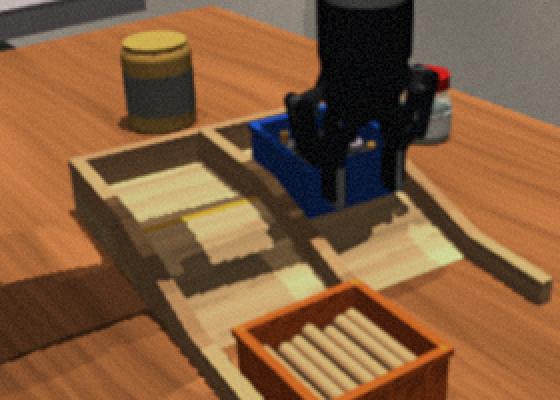

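```bash
python3 -m pendant '[[[0,-4,1.5,0,50],[0,-5,1.5,0,50],[0,-5,1.5,0,50],[0,-5,1,0,50],[0,0,0,0,50]]]'
cat > look.py <<'E'
import sys
from h import *
from plant import arm
st(arm);k=sys.argv[1]
p=arm.grab_frame('side');cv2.imwrite(f'pics/side{k}.png',p['image'][100:300,100:380].repeat(2,0).repeat(2,1))
p=arm.grab_frame('wrist')
w=cloud(p);im=p['image'].astype(int);b,g,r=im[...,0],im[...,1],im[...,2]
q=w[(b>r+50)&(b>g+25)];q=q[np.isfinite(q).all(1)]
a=(q[:,:2]-LIP)@U*1000;l=(q[:,:2]-LIP)@V*1000;z=q[:,2]*1000
print('lat range',np.percentile(l,[1,99]).round(1),'along range',np.percentile(a,[.5,99.5]).round(1))
for lo in range(int(a.min()),int(a.max()),12):
  s=(a>=lo)&(a<lo+12)
  if s.sum()>5: print(lo,np.median(z[s]).round(1),end='; ')
E
python3 look.py 7
```

```text
t: 8.77
eef_pos: [0.6226, 0.0299, 0.0413]
orientation: [0.998, -0.066, 0.001, 0.004]
contact_force: [-6.5, -13.1, 16.8]
width: 0.0504
t 8.77 along,lat (np.float64(-53.4), np.float64(-63.5)) z 41.3 yaw -7.6 F [ -6.51 -13.11  16.81] w 50.4
lat range [-119.8  -16.6] along range [-43.5  60. ]
-45 82.2; -33 82.9; -21 83.1; -9 83.3; 3 83.5; 15 83.7; 27 83.7; 39 83.7; 51 84.1; 63 55.5; 75 32.2;
```

View pics/side7.png

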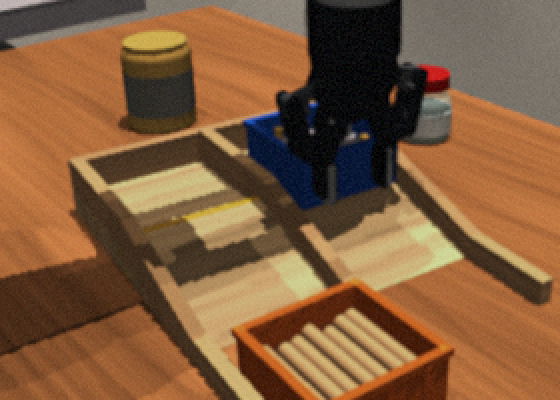

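```bash
python3 -m pendant '[[[0,6,0,0,50],[0,6,0,0,50],[0,3,0,0,50],[0,0,0,0,50]]]'
python3 look.py 8
```

```text
t: 9.2
eef_pos: [0.6178, 0.0188, 0.0366]
orientation: [0.998, -0.068, -0.001, -0.0]
contact_force: [0.0, -0.7, -0.2]
width: 0.0502
t 9.2 along,lat (np.float64(-65.1), np.float64(-60.3)) z 36.6 yaw -7.82 F [ 0.04 -0.72 -0.23] w 50.2
lat range [-120.   -16.6] along range [-31.1  60.3]
-75 25.7; -39 91.6; -27 90.6; -15 87.2; -3 84.3; 9 81.6; 21 78.6; 33 76.0; 45 73.4; 57 51.9;
```

View pics/side8.png

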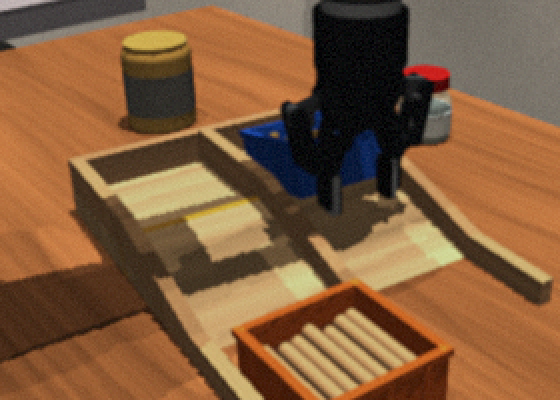

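```bash
python3 -m pendant '[[[2,-4,2,0,50],[1,-5,0,0,50],[0,-5,0,0,50],[0,-5,0,0,50],[0,-5,0,0,50],[0,-5,-0.5,0,50],[0,-5,-0.5,0,50],[0,0,0,0,50]]]'
python3 look.py 9
```

```text
t: 9.97
eef_pos: [0.6266, 0.0532, 0.037]
orientation: [0.998, -0.068, 0.0, -0.0]
contact_force: [0.8, 0.1, 0.0]
width: 0.0499
t 9.97 along,lat (np.float64(-29.8), np.float64(-64.3)) z 37.0 yaw -7.76 F [0.77 0.12 0.04] w 49.9
lat range [-119.8  -16.7] along range [-13.1  89.2]
-58 33.1; -22 86.3; -10 85.5; 2 83.2; 14 81.3; 26 79.4; 38 77.5; 50 75.4; 62 73.2; 74 68.1; 86 70.6;
```

View pics/side9.png

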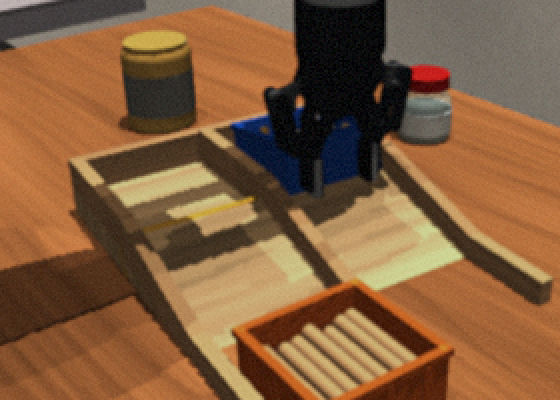

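```bash
python3 -m pendant '[[[0,-4,-1.5,0,50],[0,-4,-1.5,0,50],[0,-4,-1.5,0,50],[0,-4,-1,0,50],[0,-4,0,0,50],[0,-4,0,0,50],[0,-4,0,0,50],[0,-4,0,0,50],[0,-1,0,0,50],[0,0,0,0,50]]]'
python3 look.py 10
```

```text
t: 10.9
eef_pos: [0.6311, 0.0854, 0.0423]
orientation: [0.998, -0.068, 0.0, -0.0]
contact_force: [-0.3, -0.3, -0.4]
width: 0.0505
t 10.9 along,lat (np.float64(2.8), np.float64(-64.3)) z 42.3 yaw -7.78 F [-0.33 -0.25 -0.4 ] w 50.5
lat range [-119.6  -16.3] along range [ 12.4 121.6]
11 71.1; 23 71.4; 35 71.4; 47 71.4; 59 71.3; 71 71.3; 83 71.3; 95 71.1; 107 71.2; 119 49.7;
```

View pics/side10.png

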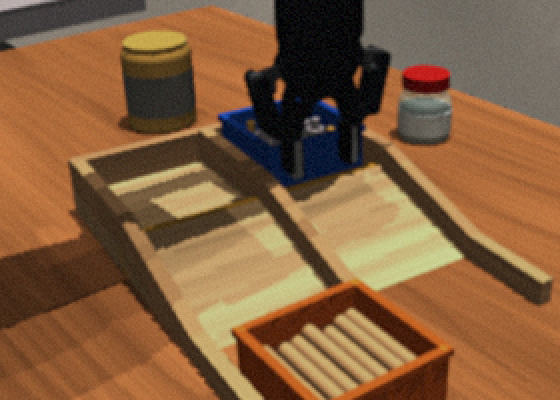

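Top is level at 71.3 mm, which is 24 mm deck plus the crate's 48 mm height, so the crate is seated. I'll back off, lift clear and check from above.

```bash
python3 -m pendant '[[[0,8,-4,0,50],[0,12,-8,0,50],[0,15,-20,0,50],[0,20,-30,0,50],[0,30,-30,0,50],[0,35,-20,0,50],[0,35,-20,0,50],[0,35,-10,0,50],[0,35,0,0,50],[0,0,0,0,50],[0,0,0,0,50]]]'
python3 -c "
from h import *
from plant import arm
st(arm)
for n in ('top','side'):
    p=arm.grab_frame(n);cv2.imwrite(f'pics/{n}11.png',p['image']);w=cloud(p);im=p['image'].astype(int);b,g,r=im[...,0],im[...,1],im[...,2]
    q=w[(b>r+50)&(b>g+25)];q=q[np.isfinite(q).all(1)&(q[:,2]>.06)&(q[:,2]<.085)]
    a=(q[:,:2]-LIP)@U*1000
    R=cv2.minAreaRect((q[:,:2]*1000).astype(np.float32));print(n,len(q),R,lane(np.array(R[0])/1000),np.polyfit(a,q[:,2]*1000,1))
    print('orange',atz(p,arm.tip_of(p,'orange_crate')[0]['position'],0).round(4), 'blue',lane(atz(p,arm.tip_of(p,'blue_crate')[0]['position'],.024)))
    o=np.load(n+'0.npy',allow_pickle=True).item()
    for P in (o,p):
        M=arm.trace(p,'orange_crate')[0]['box'] if P is p else None
        w=cloud(P);im=P['image'].astype(int);m=(im[...,2]>im[...,0]*2)&(abs(w[...,2]-.046)<.008)&(abs(w[...,0]-.475)<.08)&(abs(w[...,1]+.12)<.08)
        print('orange rim',cv2.minAreaRect((w[m][:,:2]*1000).astype(np.float32)))
"
```

```text
t: 11.92
eef_pos: [0.6002, -0.1409, 0.1853]
orientation: [0.998, -0.07, 0.001, 0.0]
contact_force: [0.9, 0.6, 0.3]
width: 0.0499
t 11.92 along,lat (np.float64(-225.6), np.float64(-64.9)) z 185.3 yaw -8.07 F [0.94 0.59 0.26] w 49.9
top 1235 ((643.023681640625, 144.56063842773438), (104.95570373535156, 104.99641418457031), 82.39252471923828) (np.float64(63.0), np.float64(-68.0)) [-4.01955398e-03  7.09897793e+01]Traceback (most recent call last):
  File "<string>", line 10, in <module>
    print('orange',atz(p,arm.tip_of(p,'orange_crate')[0]['position'],0).round(4), 'blue',lane(atz(p,arm.tip_of(p,'blue_crate')[0]['position'],.024)))
                         ~~~~~~~~~~~~~~~~~~~~~~~~~~~~^^^
IndexError: list index out of range
```

```bash
sleep 1
```

```text
(no output)
```

View pics/top11.png

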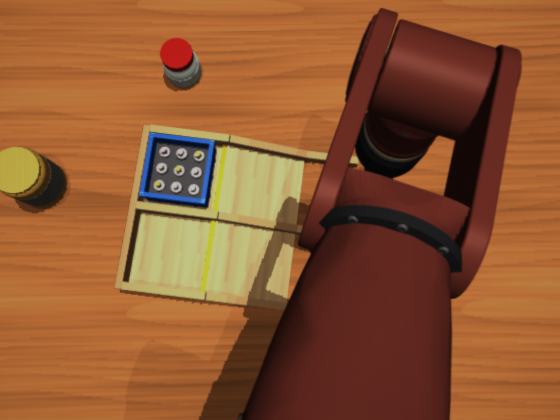

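The top view shows the blue crate flat on the deck at about (178,170), beyond the lip (x≈220). The arm hides the orange crate, so I'll check that from the side.

```bash
python3 -c "
from h import *
from plant import arm
n='side'
p=arm.grab_frame(n);cv2.imwrite(f'pics/{n}12.png',p['image'])
o=np.load(n+'0.npy',allow_pickle=True).item()
for P in (o,p):
    w=cloud(P);im=P['image'].astype(int);m=(im[...,2]>im[...,0]*2)&(abs(w[...,2]-.046)<.008)&(abs(w[...,0]-.475)<.08)&(abs(w[...,1]+.12)<.08)
    print('orange rim',cv2.minAreaRect((w[m][:,:2]*1000).astype(np.float32)))
print([atz(p,x['position'],0).round(4) for x in arm.tip_of(p,'orange_crate')],[x['box'] for x in arm.trace(p,'orange_crate')])
"
```

```text
orange rim ((472.2318420410156, -122.9971694946289), (105.89738464355469, 104.50780487060547), 85.21509552001953)
orange rim ((472.2940979003906, -122.59480285644531), (107.03864288330078, 105.26571655273438), 85.26810455322266)
[array([ 0.4681, -0.122 ,  0.    ])] [[214.7, 239.5, 324.2, 332.9]]
```

View pics/side12.png

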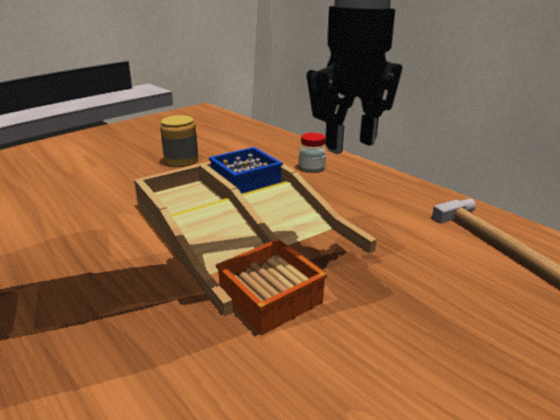

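The side view shows the blue crate seated on the deck at about (246,168). The orange crate is at (270,285), unmoved, and the gripper is in free air.

```bash
python3 -c "
from plant import arm
print(arm.hand_in())"
```

```text
the job is handed in; nothing more can be done
None
```

I pushed the blue crate up its lane and over the yellow lip. It now sits flat on the deck, and I handed the job in at about 12 s of the 42 s allowed.

- **Blue crate:** its centre is 63 mm beyond the lip (54 to 72 mm counts as seated). The top is level at about 71 mm, matching a 48 mm crate on the 24 mm deck.
- **Orange crate:** it has not moved; its rim shifted less than 0.5 mm between the first and last side views, which is within noise. The arm hid it in the last top view, so only the side camera confirms this.
- **Robot:** it is clear of everything, with only about 1 N (noise level) at the wrist.
- **Wrist force:** the highest reading, taken after each move, was about 28 N. That was on the upper slope, where friction between the fingers and the crate built up. Raising the fingers relieved it.
- **At the lip:** the fingers were holding the rear of the crate down, so I backed off briefly to let it tip nose-down before the final push.

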